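# Find the push-on port cap and pull it with the stirrup puller

## Task

One of the two identical caps on the valve manifold is only pushed on, the other is fixed for good, and only a tug tells which. Hook the stirrup puller under a cap and pull straight up, without yanking: if it does not give at a firm tug, leave it and try the other. Carry the cap that pops off hooked in the puller to the shallow metal tray and set it down there (lying over is fine), then stand the puller upright on the counter; keep the fingers off the caps and leave the cup and the shot glass where they are.

Things in the scene. Friction and masses are not known exactly. Their poses are not given: they have to be found in the camera images.
- manifold: fixed valve manifold: grey box with a bare flat steel deck, 140 (x) x 200 (y) mm, deck 60 mm above the origin, brass pipe stubs at its back (+x). Origin at the centre of its underside, z up, x from front to back. Two capped ports at x = +30, y = +47 and -47 mm. One port (either, it changes) holds its cap for good: no give even at 35 N. The other's cap pops out at a straight pull of about 8 to 12 N
- cap_a: black mushroom-shaped cap, 40 g, in the port at y = +47: head 38 mm across, 12 mm thick, underside 11 mm and top 23 mm above the deck; neck 13 mm across; collar on the deck 18 mm across, 3 mm thick; below it a 7 mm stem with a ball end 11 mm across, reaching 19.5 mm below the deck. Origin on its axis under the collar (deck level while seated), z up through the head
- cap_b: a cap exactly like cap_a, seated in the manifold's port at y = -47 mm
- puller: loose steel stirrup, 180 g, standing on two toes. Origin on its axis at the toes' underside, z up, x to its open side. Two legs, 44 mm between, 54 mm over all; toes 4 mm thick, from x = -23 to +23, leave a 24 mm slot. Bridge underside 36 mm up. Slide it in its +x over a cap, toes under the head, neck in the slot
- puller_stop (a point): front face of the puller's back stop, a bar between the legs at x = -19 mm, 5 to 21 mm above the toes' underside (point at 13 mm up). A cap's head meets it when the cap's axis is on the puller's axis
- puller_handle (a point): middle of the puller's upright dark wooden handle, on its axis 66 mm above the toes' underside; a block 18 (puller x) x 30 (y) mm, from 42 to 90 mm up; hold it across its 18 mm
- tray: fixed shallow open aluminium tray, 150 x 150 mm, floor 3 mm thick, rim 22 mm above the origin, walls 3 mm. Origin at the centre of its underside. A cap standing on its stem just inside a wall is held back by the wall while the puller, toes just over the rim, is drawn off outwards
- cup_3: loose espresso cup 58 mm across, 51 mm high; bystander, leave where it is. Origin at its underside
- glass_shot: loose shot glass 48 mm across, 59 mm high; bystander, leave where it is. Origin at its underside
Mind the look-alikes: they are no part of the job. What is shaped like the puller but green is not meant.

How it is judged:
By the outcome, as a careful person would: the job done as asked, in the order asked, and still so for the second after the job is handed in, with the robot touching nothing.
It also fails if it takes over 72 s, if anything falls off the work surface, if the arm or the gripper's body presses on something with over 40 N, if the wrist force passes 120 N, or if a joint passes its speed limit or range.

## Robot

A 6-joint arm with a two-finger parallel gripper is mounted at the origin on a cart in front of the work surface, level with it; the furniture and walls round the work are solid. World frame = base frame: x ahead of the robot, y to its left, z up, the work surface at z = 0. Lengths are in m, angles in rad, forces in N, time in s.
With the tool pointing down it reaches from about 0.375 to 0.9 m from the base axis. Payload 3.1 kg.
Tool frame: the origin (TCP) lies midway between the tips of the shut fingers; the grasp point (between the pads) lies 19 mm behind it; z points along the fingers, y is the line along which they close (so a half turn about z gives the same grasp; the last joint's range is limited). The gripper opens to 85 mm and grips with 20 to 120 N. Pads are 22 mm wide; open, the fingers measure 114 mm over their backs; the gripper's body (76 mm by 85 mm) begins 54 mm behind the grasp point. The pads swing forward as they close: fully open they stand 13 mm farther back than shut.
Start: joints at [-1.397, 0.527, 1.433, -0, 1.181, -0.178], TCP at [0.216, -0.586, 0.231] pointing down, gripper open.
Joint ranges: [-3.08, 3.08], [-0.75, 2.2], [0.22, 2.44], [-1.43, 4.57], [0, 2.65], [-2.85, 2.85]. Speed limits (rad/s): [2.79, 2.79, 3.14, 3.14, 3.14, 3.14].

## Interface

Orientations are given as a rotation vector (axis times angle).
In Python, from station import ctrl, vision, ticket, finder gives the robot as it stands.
- The arm moves only by the tool step_arm, never from a script. Its argument "motion" is a list of rows, each a list of 7 numbers: the shift along the tool's x, y, z in cm, then the turn, a rotation vector about the tool's x, y, z in units of 6 degrees (1.0 is 6 degrees), then the closure, from 0 (fully open) to 1 (shut). In form: [[x, y, z, ax, ay, az, hand], ...]. A call has 1 to 5 rows; each row is the pose to reach, as a shift and turn from the pose commanded when the call began, along the tool's axes at that moment; what a row does not reach only later rows make up. A row lasts 1/8 s, in which the tool goes at most 62.5 mm and 10.7 degrees, less where a joint would pass 70% of its speed; a pose out of reach is approached as far as the arm can. A call with a gripper value outside its range is refused whole. The fingers move at their own pace and stop on an object; "squeeze" is the grip in N (left out, the last holds). Time passes only in rows, so rows that repeat a pose let the fingers close. It gives the time, the measured TCP pose, the force, the opening and the grip force at its end, in the units of the state.
- ctrl.get_state(): the state, without advancing time (a new reading comes with each control period).
- vision.grab_frame(name): name is "side" or "top" or "wrist"; returns (picture, depth): 480x640x3 uint8, blue, green, red; 480x640 float32, m along the optical axis (not along the pixel's ray), 0 where there is no reading.
- vision.camera_model(name): a dict with "K" (3x3 intrinsics, pixels), "world_to_cam" (4x4, takes a point from world to camera coordinates). Camera axes: x right, y down, z forward; pixel columns grow to the right and rows downward; lengths in m; the calibration is good to about 2 mm. A picture is of the moment at which its call begins: read the wrist's pose just before it. camera_model takes no time and is no camera call; for the wrist camera it gives the pose at the moment of the call.
- ticket.hand_in(): hands the job in; it is judged then, once.
Trained networks look in the newest picture that a camera, given by its name, has taken for a name from the list of things; names that differ only in an ending like _2 or _b are one class to them, and where a whole thing is asked for, a point or a joint stands for the part that bears it (a point fixed in the world has none). Each returns a list of dicts, best first, with "p" (0 to 1); they miss things now and then, are a little off and sometimes report something else, mostly with a low value. They report only what shows in the picture. A call takes as long as a camera call. They do not tell look-alikes from the thing itself.
- finder.search_frame(camera, name): "xy" ([column, row] in pixels, amid what is visible of it).
The state is a dict: "t": time; "joints": joint angles; "qd": joint speeds; "joint_efforts": joint torques, N m; "eef_pos": TCP position; "tcp_rot": TCP orientation; "ft_force": force on the tool from outside, world axes, zero at the start; "moment": the same for the moment, N m; "grip_width": finger opening in m; "grip_force": force on a finger pad.
Only numpy, scipy, OpenCV 4.12 (cv2) and the standard library are available. Lean on these libraries where they do the work, as an engineer would, in place of code of your own. Each camera call takes 0.05 s, during which the arm holds its last target. There are 200 camera calls.

## Working session

There is one attempt and no reset: what is moved stays moved. The work goes in short steps, Python scripts to look and compute and a tool call to move; the robot and the scene stay as the last step left them, time stands still between calls to the robot, and variables do not carry over. Pictures are saved under pics/ and viewed, at most 10 in all, crops included, and the job is handed in when it is done.

Besides the shell and the picture viewer there is one more tool, called after "Request:" in YAML: its name, and indented under it one key for each argument. step_arm: Moves the arm, as the interface text tells. Its arguments: {"type":"object","properties":{"motion":{"type":"array"},"squeeze":{"type":"number"}},"required":["motion"]}

```bash
mkdir -p pics
cat > h.py <<'E'
import numpy as np, cv2
from scipy.spatial.transform import Rotation as R
from station import ctrl, vision, ticket, finder
def grab(n):
    m=vision.camera_model(n); p,d=vision.grab_frame(n); return p,d,m
def toworld(u,v,z,m):
    K=np.array(m["K"]);T=np.linalg.inv(np.array(m["world_to_cam"]))
    u,v,z=map(np.asarray,(u,v,z))
    c=np.stack([(u-K[0,2])/K[0,0]*z,(v-K[1,2])/K[1,1]*z,z,np.ones_like(z)],-1)
    return (c@T.T)[...,:3]
def cloud(d,m):
    v,u=np.mgrid[:d.shape[0],:d.shape[1]]; return toworld(u.astype(float),v.astype(float),d.astype(float),m)
def st():
    s=ctrl.get_state(); print({k:np.round(s[k],4).tolist() for k in("t","eef_pos","tcp_rot","ft_force","grip_width","grip_force","joints")})
    return s
def totool(p):
    s=ctrl.get_state(); return R.from_rotvec(s["tcp_rot"]).inv().apply(np.array(p)-s["eef_pos"])*100
E
python3 - <<'E'
from h import *
st()
for n in("top","side"):
    p,d,m=grab(n); cv2.imwrite(f"pics/{n}0.png",p); P=cloud(d,m); np.savez(f"{n}0.npz",P=P,d=d,p=p)
    for o in("manifold","cap_a","puller","puller_handle","tray","cup_3","glass_shot"):
        for r in finder.search_frame(n,o)[:3]:
            u,v=map(int,r["xy"]); print(n,o,round(r["p"],2),u,v,P[v,u].round(3))
E
```

```text
{'t': 0.0, 'eef_pos': [0.2159, -0.5858, 0.2303], 'tcp_rot': [-3.0907, -0.5509, -0.0], 'ft_force': [0.5954, 0.2451, 0.3993], 'grip_width': 0.085, 'grip_force': 0.0, 'joints': [-1.3965, 0.5285, 1.4339, -0.0, 1.1814, -0.1785]}
top manifold 0.65 350 269 [ 0.513 -0.019  0.061]
top cap_a 0.76 372 249 [ 0.555 -0.064  0.082]
top cap_a 0.54 330 256 [0.536 0.026 0.086]
top puller 0.81 216 264 [0.519 0.278 0.041]
top puller 0.6 175 255 [0.536 0.37  0.043]
top puller_handle 0.67 171 251 [0.538 0.365 0.088]
top tray 0.96 460 276 [ 0.51  -0.272  0.007]
top cup_3 0.87 151 208 [0.649 0.443 0.011]
top cup_3 0.28 462 274 [ 0.515 -0.278  0.001]
top glass_shot 0.78 484 201 [ 0.685 -0.329  0.014]
side manifold 0.91 309 284 [ 0.519 -0.047  0.061]
side cap_a 0.7 301 253 [0.547 0.029 0.086]
side cap_a 0.44 326 277 [ 0.554 -0.068  0.085]
side puller 0.51 249 205 [0.532 0.258 0.078]
side puller_handle 0.69 249 210 [0.53  0.258 0.06 ]
side tray 0.9 377 361 [ 0.547 -0.283  0.001]
side tray 0.26 247 205 [0.529 0.265 0.074]
side cup_3 0.3 249 207 [0.531 0.258 0.07 ]
side glass_shot 0.69 433 335 [ 0.691 -0.311  0.019]
```

View pics/top0.png

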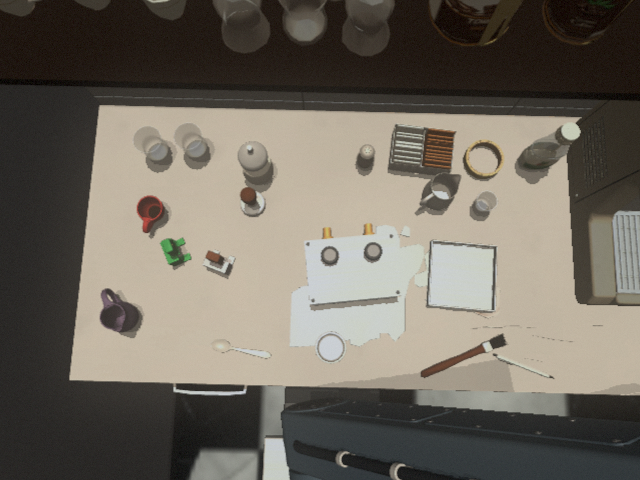

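View pics/side0.png

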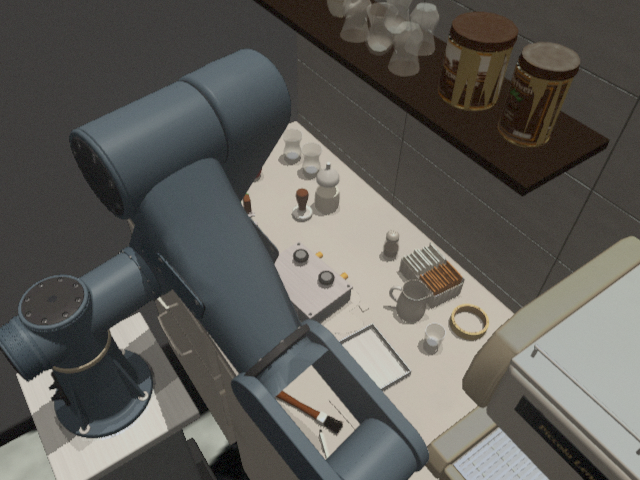

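The top view shows two puller-shaped things: one steel with a brown handle at (219,263), one green at (175,250). The steel one fits the description. The caps are at (330,256) and (373,251), the tray at (461,276), the red cup at (151,210) and the shot glass at (484,203). I'll confirm with a crop and get the geometry.

Run:
```python
from h import *
z=np.load("top0.npz");P=z["P"];p=z["p"]
a=cv2.resize(p[235:290,150:250],None,fx=8,fy=8,interpolation=cv2.INTER_CUBIC);cv2.imwrite("pics/crop0.png",a)
V,U=np.mgrid[:480,:640]
def reg(u0,u1,v0,v1,z0,z1):
    k=(U>=u0)&(U<u1)&(V>=v0)&(V<v1)&(P[...,2]>z0)&(P[...,2]<z1);return P[k]
def rect(Q,n):
    r=cv2.minAreaRect((Q[:,:2]*1000).astype(np.float32));print(n,len(Q),np.round(r[0],1),np.round(r[1],1),round(r[2],2),"zmed",np.median(Q[:,2]).round(4))
rect(reg(295,412,225,310,.055,.066),"deck")
rect(reg(420,500,235,318,.012,.03),"trayrim")
rect(reg(318,342,243,268,.076,.095),"capa")
rect(reg(360,386,238,262,.076,.095),"capb")
rect(reg(198,242,240,282,.03,.055),"bridge")
rect(reg(198,242,240,282,.075,.1),"handle")
rect(reg(198,242,240,282,.012,.1),"puller all")
Q=reg(198,242,240,282,.006,.1)
print(np.histogram(Q[:,2],np.arange(0.005,.1,.005)))
s=reg(0,640,0,100,.1,1);print("shelf x min, z",s[:,0].min(),np.percentile(s[:,2],[1,50,99]))
```

```text
deck 5274 [517.  -24.1] [140.6 200.4] 7.0 zmed 0.0595
trayrim 522 [ 511.8 -275.2] [152.2 150.6] 86.17 zmed 0.0198
capa 251 [540.5  27. ] [37.6 36.5] 1.69 zmed 0.0825
capb 246 [551.8 -67.3] [37.7 37. ] 1.32 zmed 0.0824
bridge 219 [523.2 277. ] [54.1 32.4] 71.62 zmed 0.0419
handle 128 [529.5 274.7] [29.8 18.2] 68.65 zmed 0.0891
puller all 401 [523.4 276.8] [54.2 32.6] 70.61 zmed 0.0437
(array([ 19,   7,  10,   7,   7,   6,  36, 153,  22,   2,   7,   7,   5,
         5,   4,  13,  61,  49]), array([0.005, 0.01 , 0.015, 0.02 , 0.025, 0.03 , 0.035, 0.04 , 0.045,
       0.05 , 0.055, 0.06 , 0.065, 0.07 , 0.075, 0.08 , 0.085, 0.09 ,
       0.095]))
shelf x min, z 0.6927742574560516 [0.24985764 0.54079595 0.62776556]
```

View pics/crop0.png

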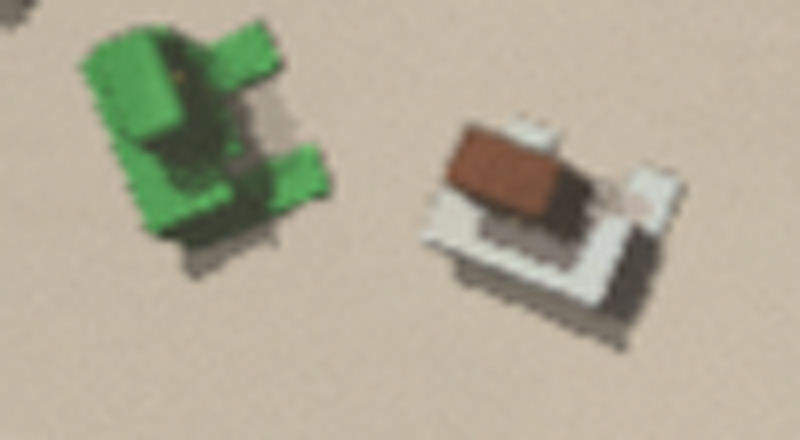

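Request:
step_arm:
  motion:
    - [4.8,-3.4,0,0,0,-1.5,0]
    - [9.6,-6.8,0,0,0,-3,0]
    - [14.4,-10.2,0,0,0,-4.5,0]
    - [19.2,-13.6,0,0,0,-6,0]
    - [24,-17,0,0,0,-7.5,0]

```text
t: 1.42
eef_pos: [0.3834, -0.3426, 0.2316]
tcp_rot: [2.642, 1.699, 0.0]
ft_force: [0.9, 0.5, 0.8]
grip_width: 0.0853
grip_force: 0.0
```

```bash
cat >> h.py <<'E'
def plan(p,yaw):
    s=ctrl.get_state(); r=R.from_rotvec(s["tcp_rot"]); d=totool(p)
    c,n=np.cos(np.radians(yaw)),np.sin(np.radians(yaw))
    y=np.array([c,n,0]); z=np.array([0,0,-1]); x=np.cross(y,z)
    q=(r.inv()*R.from_matrix(np.stack([x,y,z],1))).as_rotvec(degrees=True)/6
    print("shift",d.round(2),"turn",q.round(2),"dist",np.linalg.norm(d).round(1))
E
python3 -c "
from h import *
st();plan([.524,.278,.19],-20)"
```

```text
{'t': 1.425, 'eef_pos': [0.3834, -0.3426, 0.2316], 'tcp_rot': [2.6416, 1.6987, 0.0003], 'ft_force': [0.9408, 0.5483, 0.7756], 'grip_width': 0.0853, 'grip_force': 0.0, 'joints': [-0.9469, 0.3784, 1.7078, 0.0002, 1.0545, -0.5192]}
shift [ 62.3  -12.96   4.13] turn [ 0.01  0.   -0.75] dist 63.8
```

Request:
step_arm:
  motion:
    - [6,-1.3,0.4,0,0,-0.2,0]
    - [12,-2.6,0.8,0,0,-0.4,0]
    - [18,-3.8,1.2,0,0,-0.6,0]
    - [24,-5,1.6,0,0,-0.75,0]
    - [30,-6.2,2,0,0,-0.75,0]

```text
t: 2.05
eef_pos: [0.4526, -0.044, 0.2116]
tcp_rot: [2.577, 1.794, 0.001]
ft_force: [0.3, 0.5, 0.4]
grip_width: 0.0851
grip_force: 0.0
```

Request:
step_arm:
  motion:
    - [6,-1.3,0.4,0,0,0,0]
    - [12,-2.6,0.8,0,0,0,0]
    - [18,-3.8,1.2,0,0,0,0]
    - [24,-5,1.6,0,0,0,0]
    - [30,-6.2,2,0,0,0,0]

```text
t: 2.68
eef_pos: [0.4982, 0.2594, 0.1915]
tcp_rot: [2.577, 1.796, 0.001]
ft_force: [1.3, 0.2, 0.0]
grip_width: 0.0852
grip_force: 0.0
```

Run:
```python
from h import *
st()
p,d,m=grab("wrist");cv2.imwrite("pics/w1.png",p);P=cloud(d,m);np.savez("w1.npz",P=P,p=p)
T=np.linalg.inv(np.array(m["world_to_cam"]));print(T.round(3))
def rect(k,n):
    Q=P[k]
    if len(Q)<20: print(n,len(Q));return
    r=cv2.minAreaRect((Q[:,:2]*1000).astype(np.float32));print(n,len(Q),np.round(r[0],1),np.round(r[1],1),round(r[2],2),"zmed",np.median(Q[:,2]).round(4))
near=(np.hypot(P[...,0]-.527,P[...,1]-.276)<.04)&(d>0.05)
rect(near&(P[...,2]>.084)&(P[...,2]<.097),"handle")
rect(near&(P[...,2]>.038)&(P[...,2]<.048),"bridge")
rect(near&(P[...,2]>.003)&(P[...,2]<.008),"toes")
for o in("puller_handle","puller_stop"):
    for r in finder.search_frame("wrist",o)[:2]:
        u,v=map(int,r["xy"]);print(o,round(r["p"],2),u,v,P[v,u].round(4))
```

```text
{'t': 2.675, 'eef_pos': [0.4982, 0.2594, 0.1915], 'tcp_rot': [2.5771, 1.7957, 0.0014], 'ft_force': [1.2875, 0.1761, 0.0373], 'grip_width': 0.0852, 'grip_force': 0.0, 'joints': [0.2813, 0.4929, 1.6353, -0.0003, 1.0123, 0.6352]}
[[ 0.938 -0.329 -0.112  0.527]
 [-0.347 -0.887 -0.305  0.338]
 [ 0.001  0.325 -0.946  0.335]
 [ 0.     0.     0.     1.   ]]
handle 952 [531.6 277.3] [29.5 18.1] 70.46 zmed 0.091
bridge 1277 [525.4 279.2] [54.  32.5] 69.85 zmed 0.0433
toes 268 [539.8 282.2] [51.3 53.3] 47.57 zmed 0.0052
puller_handle 0.78 349 194 [0.5273 0.288  0.0909]
puller_handle 0.72 334 63 [0.546  0.3725 0.0913]
puller_stop 0.86 351 191 [0.5293 0.2898 0.0918]
puller_stop 0.74 335 67 [0.5459 0.3702 0.0907]
```

View pics/w1.png

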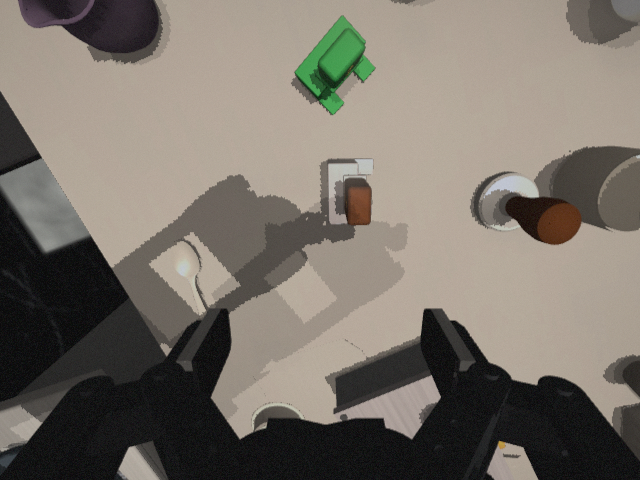

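The wrist view shows the steel puller at (350,193), toes pointing right (its +x is tool +y). The green look-alike is at (338,62). Approaching the steel one.

```bash
python3 -c "
from h import *
plan([.531,.2765,.048],-20)"
```

```text
shift [ 2.68  2.55 14.31] turn [ 0.01 -0.01  0.  ] dist 14.8
```

Request:
step_arm:
  motion:
    - [2.7,2.55,4,0,0,0,0]
    - [2.7,2.55,8,0,0,0,0]
    - [2.7,2.55,12,0,0,0,0]
    - [2.7,2.55,14.3,0,0,0,0]
    - [2.7,2.55,14.3,0,0,0,0.5]
  squeeze: 50

```text
t: 3.45
eef_pos: [0.5296, 0.2717, 0.0466]
tcp_rot: [-2.578, -1.793, 0.008]
ft_force: [-0.4, -0.3, -0.1]
grip_width: 0.07
grip_force: 0.0
```

Request:
step_arm:
  motion:
    - [0,0,0,0,0,0,0.7]
    - [0,0,0,0,0,0,0.9]
    - [0,0,0,0,0,0,1]
    - [0,0,0,0,0,0,1]
    - [0,0,0,0,0,0,1]

```text
t: 4.08
eef_pos: [0.5316, 0.2738, 0.0495]
tcp_rot: [2.577, 1.795, 0.002]
ft_force: [-1.2, -0.6, 6.1]
grip_width: 0.0174
grip_force: 55.0
```

Request:
step_arm:
  motion:
    - [0,0,0,0,0,0,1]
    - [0,0,0,0,0,0,1]

```text
t: 4.32
eef_pos: [0.5316, 0.2738, 0.0495]
tcp_rot: [2.577, 1.795, 0.002]
ft_force: [-0.8, -1.4, 5.8]
grip_width: 0.0173
grip_force: 55.0
```

```bash
python3 -c "
from h import *
plan([.5316,.2738,.17],-20)
plan([.486,.020,.17],7)"
```

```text
shift [ 1.000e-02  2.000e-02 -1.205e+01] turn [ 0.01 -0.01 -0.04] dist 12.0
shift [-25.38   4.53 -12.06] turn [ 0.02 -0.   -4.54] dist 28.5
```

Request:
step_arm:
  motion:
    - [0,0,-3,0,0,0,1]
    - [0,0,-7,0,0,0,1]
    - [0,0,-12,0,0,0,1]
    - [-3,0.6,-12,0,0,-0.6,1]
    - [-7,1.3,-12,0,0,-1.3,1]

```text
t: 4.95
eef_pos: [0.5191, 0.2037, 0.169]
tcp_rot: [2.444, 1.972, 0.003]
ft_force: [-0.1, -0.6, -2.0]
grip_width: 0.0174
grip_force: 54.1
```

Request:
step_arm:
  motion:
    - [-4.5,0.2,0,0,0,-0.8,1]
    - [-9,0.4,0,0,0,-1.6,1]
    - [-13.5,0.6,0,0,0,-2.4,1]
    - [-18,0.8,0,0,0,-3.2,1]
    - [-18.5,0.8,0,0,0,-3.2,1]

```text
t: 5.58
eef_pos: [0.4862, 0.019, 0.1681]
tcp_rot: [-2.092, -2.343, 0.001]
ft_force: [-0.2, 0.5, -1.8]
grip_width: 0.0177
grip_force: 54.0
```

Run:
```python
from h import *
s=st();plan([.486,.020,.17],7)
p,d,m=grab("top");P=cloud(d,m);cv2.imwrite("pics/top2.png",p)
e=s["eef_pos"]
near=(np.hypot(P[...,0]-e[0],P[...,1]-e[1])<.07)
for a,b in((.11,.133),(.133,.155),(.155,.175)):
    Q=P[near&(P[...,2]>a)&(P[...,2]<b)]
    if len(Q)>5:
        r=cv2.minAreaRect((Q[:,:2]*1000).astype(np.float32));print(a,len(Q),r,Q[:,2].mean())
p,d,m=grab("wrist");cv2.imwrite("pics/w2.png",p);P=cloud(d,m);np.savez("w2.npz",P=P,p=p)
for o in("puller","cap_a"):
    for r in finder.search_frame("wrist",o)[:3]:
        u,v=map(int,r["xy"]);print(o,round(r["p"],2),u,v,P[v,u].round(4))
```

```text
{'t': 5.575, 'eef_pos': [0.4862, 0.019, 0.1681], 'tcp_rot': [-2.0916, -2.3434, 0.001], 'ft_force': [-0.157, 0.523, -1.7773], 'grip_width': 0.0177, 'grip_force': 54.0159, 'joints': [-0.1909, 0.4401, 1.8384, -0.0004, 0.8639, -0.304]}
shift [ 0.1  -0.01 -0.19] turn [-0.01  0.   -0.08] dist 0.2
0.133 11 ((461.6121826171875, 17.52413558959961), (0.6443595886230469, 50.16910171508789), 6.2119598388671875) 0.14120357914067955
0.155 26 ((462.5050354003906, 18.470142364501953), (53.35616683959961, 9.591358184814453), 85.0160140991211) 0.15986378192759443
puller 0.69 319 291 [0.4816 0.0362 0.1823]
cap_a 0.97 403 243 [0.541  0.0306 0.0842]
cap_a 0.75 401 342 [ 0.5551 -0.052   0.0843]
```

View pics/w2.png

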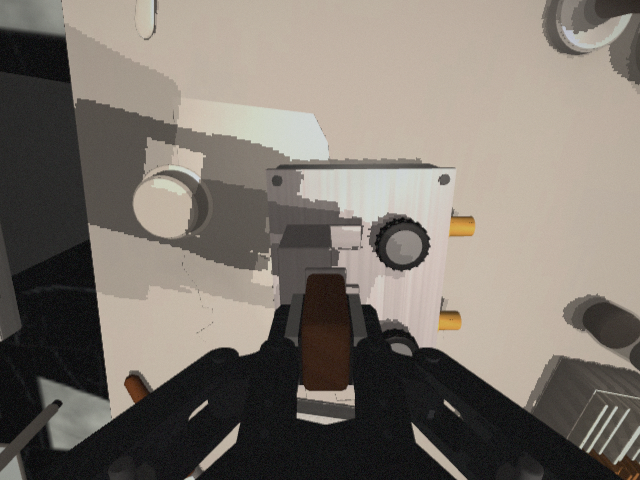

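The wrist view shows cap_a at (403,243), cap_b partly hidden at (400,342), and the held puller to the left of cap_a, facing it. I'll refine cap_a from this cloud.

Run:
```python
from h import *
P=np.load("w2.npz")["P"]
k=(np.hypot(P[...,0]-.541,P[...,1]-.0266)<.03)&(P[...,2]>.079)&(P[...,2]<.09);Q=P[k]
print(cv2.minEnclosingCircle((Q[:,:2]*1000).astype(np.float32)),cv2.minAreaRect((Q[:,:2]*1000).astype(np.float32)),np.median(Q[:,2]))
k=(abs(P[...,0]-.54)<.05)&(P[...,1]>.05)&(P[...,1]<.07)&(P[...,2]>.05)&(P[...,2]<.07);print(np.median(P[k][:,2]))
# bridge/legs lateral extents, puller frame about TCP
s=ctrl.get_state();D=P-s["eef_pos"];c,n=np.cos(.122),np.sin(.122)
x=D[...,0]*c+D[...,1]*n;y=-D[...,0]*n+D[...,1]*c
for a,b in((-.012,-.003),(-.05,-.04)):
    k=(abs(x)<.03)&(abs(y)<.045)&(D[...,2]>a)&(D[...,2]<b);print(a,k.sum(),np.percentile(x[k]*1000,[1,99]),np.percentile(y[k]*1000,[1,50,99]))
plan([.4865,.0175,.113],7)
```

```text
((541.7891845703125, 27.738906860351562), 20.143930435180664) ((541.8507080078125, 28.042112350463867), (38.82783508300781, 39.29557418823242), 34.07991027832031) 0.08435894530011726
0.061300812568221674
-0.012 2334 [-23.41004755   8.31018883] [-1.32301111 18.32640065 27.73577663]
-0.05 1025 [-21.79988543  19.7974645 ] [-16.07893505  21.10069818  27.64231717]
shift [-0.44 -0.08  5.52] turn [-0.   -0.   -0.05] dist 5.5
```

Request:
step_arm:
  motion:
    - [-0.4,-0.1,2,0,0,0,1]
    - [-0.4,-0.1,4,0,0,0,1]
    - [-0.4,-0.1,5,0,0,0,1]
    - [-0.4,-0.1,5.5,0,0,0,1]
    - [-0.4,-0.1,5.5,0,0,0,1]

```text
t: 6.4
eef_pos: [0.4864, 0.0175, 0.1133]
tcp_rot: [-2.087, -2.348, -0.0]
ft_force: [-0.3, -0.7, -1.9]
grip_width: 0.0173
grip_force: 54.1
```

Run:
```python
from h import *
st();plan([.5412,.0248,.113],7)
```

```text
{'t': 6.4, 'eef_pos': [0.4864, 0.0175, 0.1133], 'tcp_rot': [-2.0868, -2.3483, -0.0], 'ft_force': [-0.2915, -0.6786, -1.8536], 'grip_width': 0.0173, 'grip_force': 54.0599, 'joints': [-0.1942, 0.5371, 1.8829, 0.0001, 0.7217, -0.312]}
shift [0.08 5.52 0.03] turn [-0.   -0.   -0.04] dist 5.5
```

Request:
step_arm:
  motion:
    - [-0.1,1.2,0,0,0,0,1]
    - [-0.1,2.4,0,0,0,0,1]
    - [-0.1,3.6,0,0,0,0,1]
    - [-0.1,4.6,0,0,0,0,1]
    - [-0.1,5.1,0,0,0,0,1]

```text
t: 7.02
eef_pos: [0.538, 0.0221, 0.1133]
tcp_rot: [2.087, 2.348, 0.0]
ft_force: [-0.7, -0.2, -2.1]
grip_width: 0.0173
grip_force: 54.1
```

Request:
step_arm:
  motion:
    - [0,0.2,0,0,0,0,1]
    - [0,0.4,0,0,0,0,1]
    - [0,0.4,0,0,0,0,1]

```text
t: 7.4
eef_pos: [0.5409, 0.0225, 0.1133]
tcp_rot: [-2.087, -2.347, 0.0]
ft_force: [-0.1, 0.2, -2.0]
grip_width: 0.0172
grip_force: 54.1
```

Request:
step_arm:
  motion:
    - [0.15,0.1,0,0,0,0,1]
    - [0.15,0.1,-0.1,0,0,0,1]
    - [0.15,0.1,-0.2,0,0,0,1]
    - [0.15,0.1,-0.3,0,0,0,1]

```text
t: 7.9
eef_pos: [0.5418, 0.0241, 0.1164]
tcp_rot: [2.088, 2.348, 0.0]
ft_force: [1.3, -0.5, -1.6]
grip_width: 0.0175
grip_force: 54.1
```

Request:
step_arm:
  motion:
    - [0,0,-0.05,0,0,0,1]
    - [0,0,-0.1,0,0,0,1]

```text
t: 8.15
eef_pos: [0.5418, 0.0242, 0.1171]
tcp_rot: [-2.088, -2.348, 0.0]
ft_force: [-0.3, 0.2, -5.0]
grip_width: 0.0175
grip_force: 53.7
```

Request:
step_arm:
  motion:
    - [0,0,-0.05,0,0,0,1]
    - [0,0,-0.05,0,0,0,1]

```text
t: 8.4
eef_pos: [0.5417, 0.0242, 0.1174]
tcp_rot: [-2.087, -2.347, 0.0]
ft_force: [0.3, -0.2, -6.9]
grip_width: 0.0172
grip_force: 53.4
```

Request:
step_arm:
  motion:
    - [0,0,-0.05,0,0,0,1]
    - [0,0,-0.05,0,0,0,1]

```text
t: 8.65
eef_pos: [0.5416, 0.0242, 0.1179]
tcp_rot: [-2.087, -2.347, 0.001]
ft_force: [1.6, 0.3, -10.1]
grip_width: 0.0171
grip_force: 52.9
```

Request:
step_arm:
  motion:
    - [0,0,-0.05,0,0,0,1]
    - [0,0,-0.05,0,0,0,1]

```text
t: 8.9
eef_pos: [0.5413, 0.0242, 0.1187]
tcp_rot: [-2.087, -2.347, 0.001]
ft_force: [-1.0, 0.1, -9.1]
grip_width: 0.0173
grip_force: 53.0
```

Request:
step_arm:
  motion:
    - [0,0,-0.05,0,0,0,1]
    - [0,0,-0.05,0,0,0,1]

```text
t: 9.15
eef_pos: [0.5414, 0.0242, 0.1194]
tcp_rot: [-2.087, -2.347, 0.001]
ft_force: [-0.0, 0.8, -8.1]
grip_width: 0.0177
grip_force: 53.2
```

Request:
step_arm:
  motion:
    - [0,0,-0.05,0,0,0,1]
    - [0,0,-0.05,0,0,0,1]

```text
t: 9.4
eef_pos: [0.5417, 0.0242, 0.1201]
tcp_rot: [-2.087, -2.348, 0.0]
ft_force: [-1.1, 0.2, -6.4]
grip_width: 0.0173
grip_force: 53.4
```

Force peaked at about 8 N and is now falling as the tool rises, so cap_a seems to be giving. I'll keep drawing it slowly.

Request:
step_arm:
  motion:
    - [0,0,-0.08,0,0,0,1]
    - [0,0,-0.16,0,0,0,1]
    - [0,0,-0.24,0,0,0,1]
    - [0,0,-0.32,0,0,0,1]
    - [0,0,-0.4,0,0,0,1]

```text
t: 10.02
eef_pos: [0.5426, 0.024, 0.1245]
tcp_rot: [2.086, 2.346, 0.002]
ft_force: [0.1, -0.7, -1.5]
grip_width: 0.0176
grip_force: 54.0
```

Request:
step_arm:
  motion:
    - [0,0,-0.2,0,0,0,1]
    - [0,0,-0.4,0,0,0,1]
    - [0,0,-0.7,0,0,0,1]
    - [0,0,-1,0,0,0,1]
    - [0,0,-1.4,0,0,0,1]

```text
t: 10.65
eef_pos: [0.5418, 0.0242, 0.138]
tcp_rot: [-2.087, -2.348, 0.0]
ft_force: [-0.3, -0.7, -2.2]
grip_width: 0.0173
grip_force: 54.0
```

Run:
```python
from h import *
s=st()
p,d,m=grab("wrist");P=cloud(d,m);np.savez("w3.npz",P=P,p=p)
p2,d2,m2=grab("side")
t=cv2.resize(p2[190:340,220:420],None,fx=3.2,fy=3.2)
cv2.imwrite("pics/w3.png",np.hstack([p[140:480,200:500],cv2.resize(t,(453,340))]))
for o in("puller","cap_a"):
    for r in finder.search_frame("side",o)[:3]: print(o,round(r["p"],2),r["xy"])
```

```text
{'t': 10.65, 'eef_pos': [0.5418, 0.0242, 0.138], 'tcp_rot': [-2.0874, -2.3477, 0.0001], 'ft_force': [-0.2926, -0.6643, -2.1639], 'grip_width': 0.0173, 'grip_force': 53.9999, 'joints': [-0.1616, 0.5492, 1.7279, -0.0, 0.8647, -0.2788]}
cap_a 0.46 [323.8, 277.0]
cap_a 0.36 [250.8, 167.1]
```

View pics/w3.png

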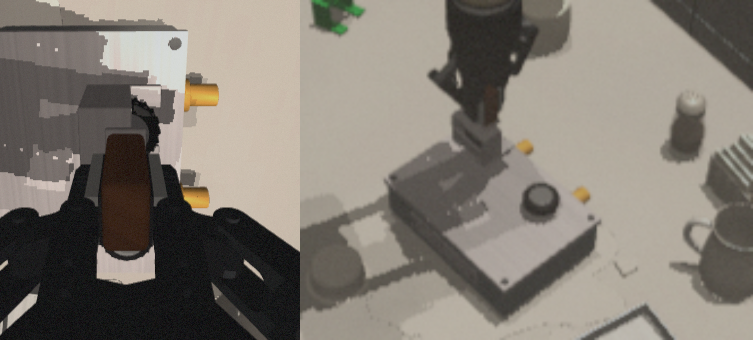

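Left: the cap's head shows beside the handle at (345,255) in the wrist frame. Right (side view): puller above the deck, cap_b still seated. A depth check will tell whether the cap is lifted.

Run:
```python
from h import *
P=np.load("w3.npz")["P"]
s=ctrl.get_state();D=P-s["eef_pos"];c,n=np.cos(.122),np.sin(.122)
x=D[...,0]*c+D[...,1]*n;y=-D[...,0]*n+D[...,1]*c
k=(x>.010)&(x<.035)&(y>-.02)&(y<.025)&(D[...,2]>-.07)&(D[...,2]<-.0)
print(np.histogram(P[k][:,2],np.arange(.07,.14,.004)))
k&=D[...,2]>-.045
print(x[k].max(),np.percentile(x[k],[50,95]),np.median(P[k][:,2]))
```

```text
(array([  0,   0,   0,   0,   0, 204, 107,  35, 356, 161,   0,   0,   0,
         0,   0,   0,   0]), array([0.07 , 0.074, 0.078, 0.082, 0.086, 0.09 , 0.094, 0.098, 0.102,
       0.106, 0.11 , 0.114, 0.118, 0.122, 0.126, 0.13 , 0.134, 0.138]))
0.020537186621557648 [0.01485999 0.01940757] 0.10476441252602475
```

The head top is at z ≈ 0.105, so cap_a is lifted and hooked against the stop. It goes to the tray next.

Request:
step_arm:
  motion:
    - [0,0,-1,0,0,0,1]
    - [0,0,-2.2,0,0,0,1]
    - [0,0,-3.6,-0.3,0,0,1]
    - [0,0,-4.8,-0.7,0,0,1]
    - [0,0,-5.2,-1,0,0,1]

```text
t: 11.48
eef_pos: [0.5417, 0.0241, 0.1911]
tcp_rot: [2.038, 2.292, 0.124]
ft_force: [0.1, 0.0, -2.7]
grip_width: 0.0176
grip_force: 54.0
```

```bash
python3 -c "
from h import *
st();plan([.454,-.273,.19],-3.8)"
```

```text
{'t': 11.475, 'eef_pos': [0.5417, 0.0241, 0.1911], 'tcp_rot': [2.0379, 2.2918, 0.1238], 'ft_force': [0.0874, 0.0385, -2.739], 'grip_width': 0.0176, 'grip_force': 53.9965, 'joints': [-0.1791, 0.4337, 1.762, 0.0417, 0.8426, -0.3224]}
shift [-28.48 -12.12  -1.19] turn [ 1.03 -0.09  1.75] dist 31.0
```

Request:
step_arm:
  motion:
    - [-1.4,-0.6,-0.1,0,0,0.2,1]
    - [-4.2,-1.8,-0.2,0,0,0.4,1]
    - [-7.6,-3.2,-0.3,0,0,0.6,1]
    - [-11,-4.7,-0.4,0,0,0.9,1]
    - [-14.4,-6.1,-0.6,0,0,1.2,1]

```text
t: 12.1
eef_pos: [0.4967, -0.1278, 0.1889]
tcp_rot: [2.186, 2.163, 0.126]
ft_force: [0.9, -0.8, -1.5]
grip_width: 0.0174
grip_force: 54.0
```

Request:
step_arm:
  motion:
    - [-3.4,-1.1,0,0,0,0.2,1]
    - [-6.8,-2.3,0,0,0,0.4,1]
    - [-10,-3.4,0,0,0,0.5,1]
    - [-12.5,-4.2,0,0,0,0.55,1]
    - [-13.6,-4.6,0,0,0,0.55,1]

```text
t: 12.72
eef_pos: [0.45, -0.2635, 0.1824]
tcp_rot: [2.25, 2.1, 0.129]
ft_force: [-0.1, 0.7, -2.1]
grip_width: 0.0172
grip_force: 53.9
```

```bash
python3 -c "
from h import *
st();plan([.454,-.273,.11],-3.8)
p,d,m=grab('wrist');P=cloud(d,m)
s=ctrl.get_state();D=R.from_rotvec(s['tcp_rot']).inv().apply((P-s['eef_pos']).reshape(-1,3))
k=(D[:,1]>.01)&(D[:,1]<.03)&(abs(D[:,0])<.02)&(D[:,2]>0.02)&(D[:,2]<.05)
print('head pts',k.sum(),D[k].max(0),np.median(D[k],0))
k=(abs(P[...,0]-.51)<.1)&(abs(P[...,1]+.275)<.1)&(P[...,2]>.015)&(P[...,2]<.03)
print(k.sum(),cv2.minAreaRect((P[k][:,:2]*1000).astype(np.float32)))
"
```

```text
{'t': 12.725, 'eef_pos': [0.45, -0.2635, 0.1824], 'tcp_rot': [2.2496, 2.0996, 0.1293], 'ft_force': [-0.1047, 0.7029, -2.062], 'grip_width': 0.0172, 'grip_force': 53.9359, 'joints': [-0.7923, 0.4315, 1.8016, 0.1097, 0.8474, -0.7935]}
shift [-1.06 -0.28  7.23] turn [ 0.98 -0.18 -0.03] dist 7.3
head pts 665 [0.0199943  0.02064663 0.04694441] [0.00901803 0.01509755 0.03275916]
2248 ((512.8185424804688, -273.7061462402344), (150.11236572265625, 150.22581481933594), 86.15047454833984)
```

Request:
step_arm:
  motion:
    - [-0.5,-0.1,2,0.3,0,0,1]
    - [-1.1,-0.3,4,0.6,-0.1,0,1]
    - [-1.1,-0.3,6,0.9,-0.18,0,1]
    - [-1.1,-0.3,7.2,0.98,-0.18,0,1]
    - [-1.1,-0.3,7.2,0.98,-0.18,0,1]

```text
t: 13.4
eef_pos: [0.4545, -0.2705, 0.1099]
tcp_rot: [-2.291, -2.146, -0.001]
ft_force: [0.2, 0.5, -2.4]
grip_width: 0.0175
grip_force: 53.9
```

```bash
python3 -c "
from h import *
st();plan([.4543,-.2728,.0755],-3.8)"
```

```text
{'t': 13.4, 'eef_pos': [0.4545, -0.2705, 0.1099], 'tcp_rot': [-2.2911, -2.1463, -0.0009], 'ft_force': [0.1756, 0.5494, -2.4251], 'grip_width': 0.0175, 'grip_force': 53.9052, 'joints': [-0.7488, 0.5822, 1.7794, 0.0011, 0.7821, -0.6843]}
shift [-0.24  0.    3.44] turn [-0.01 -0.02  0.01] dist 3.4
```

Request:
step_arm:
  motion:
    - [-0.2,0,1,0,0,0,1]
    - [-0.2,0,2,0,0,0,1]
    - [-0.2,0,2.8,0,0,0,1]
    - [-0.2,0,3.2,0,0,0,1]
    - [-0.2,0,3.4,0,0,0,1]

```text
t: 14.02
eef_pos: [0.4546, -0.2735, 0.0765]
tcp_rot: [-2.294, -2.147, -0.001]
ft_force: [0.1, 0.2, -2.3]
grip_width: 0.0175
grip_force: 54.0
```

Request:
step_arm:
  motion:
    - [0,-0.3,0,0,0,0,1]
    - [0,-0.7,0,0,0,0,1]
    - [0,-1.1,0,0,0,0,1]
    - [0,-1.5,0,0,0,0,1]
    - [0,-1.9,0,0,0,0,1]

```text
t: 14.65
eef_pos: [0.4354, -0.2723, 0.0768]
tcp_rot: [2.294, 2.147, 0.001]
ft_force: [-0.2, -0.0, -1.7]
grip_width: 0.0176
grip_force: 54.0
```

Run:
```python
from h import *
s=st()
p,d,m=grab("wrist");P=cloud(d,m)
p2,d2,m2=grab("top")
cv2.imwrite("pics/w4.png",np.hstack([p[140:480,200:500],cv2.resize(p2[230:330,410:510],(340,340))]))
```

```text
{'t': 14.65, 'eef_pos': [0.4354, -0.2723, 0.0768], 'tcp_rot': [2.2935, 2.1466, 0.0006], 'ft_force': [-0.1849, -0.0117, -1.6897], 'grip_width': 0.0176, 'grip_force': 53.9558, 'joints': [-0.7769, 0.6269, 1.838, 0.0006, 0.6764, -0.7112]}
```

View pics/w4.png

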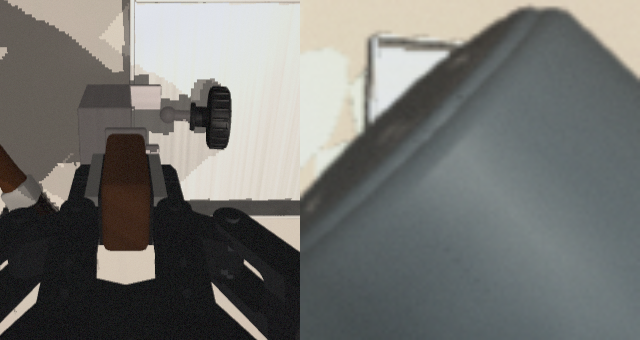

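The cap has tipped forward and lies in the tray: head at (218,118) in the left crop, stem pointing back to the slot. I'll draw off outwards.

Request:
step_arm:
  motion:
    - [0,-0.5,0,0,0,0,1]
    - [0,-1,0,0,0,0,1]
    - [0,-1.6,-0.1,0,0,0,1]
    - [0,-2.2,-0.2,0,0,0,1]
    - [0,-2.8,-0.3,0,0,0,1]

```text
t: 15.38
eef_pos: [0.4073, -0.2703, 0.0798]
tcp_rot: [2.294, 2.147, 0.001]
ft_force: [0.8, 0.1, -2.4]
grip_width: 0.0173
grip_force: 54.0
```

Request:
step_arm:
  motion:
    - [0,-0.5,-1,0,0,0,1]
    - [0,-0.5,-3,0,0,0,1]
    - [0,-0.5,-6,0,0,0,1]
    - [0,-0.5,-8,0,0,0,1]

```text
t: 15.88
eef_pos: [0.4028, -0.2704, 0.1615]
tcp_rot: [2.292, 2.145, 0.001]
ft_force: [-0.3, -0.4, -2.1]
grip_width: 0.0175
grip_force: 54.0
```

Run:
```python
from h import *
s=st()
p,d,m=grab("wrist");P=cloud(d,m)
k=(abs(P[...,0]-.51)<.062)&(abs(P[...,1]+.275)<.062)&(P[...,2]>.010)&(P[...,2]<.08)
Q=P[k];print(len(Q),Q.mean(0),Q.min(0),Q.max(0))
for r in finder.search_frame("wrist","cap_a")[:3]:
    u,v=map(int,r["xy"]);print(r["p"],u,v,P[v,u])
# free counter spot check from initial top cloud
P0=np.load("top0.npz")["P"]
for c in((.47,.15),(.5,.15),(.5,.17),(.531,.2765),(.45,.18)):
    k=np.hypot(P0[...,0]-c[0],P0[...,1]-c[1])<.05; print(c,P0[k][:,2].max().round(3))
plan([.52,.18,.17],-20)
```

```text
{'t': 15.875, 'eef_pos': [0.4028, -0.2704, 0.1615], 'tcp_rot': [2.2922, 2.1455, 0.0006], 'ft_force': [-0.2967, -0.445, -2.1171], 'grip_width': 0.0175, 'grip_force': 53.9794, 'joints': [-0.8222, 0.4488, 1.8498, 0.0006, 0.841, -0.7565]}
1219 [ 0.4785691  -0.26654734  0.03012588] [ 0.45351905 -0.28820431  0.0101182 ] [ 0.49941764 -0.24946586  0.04407624]
0.66 416 220 [ 0.47763485 -0.26407944  0.04004693]
(0.47, 0.15) 0.007
(0.5, 0.15) 0.006
(0.5, 0.17) 0.008
(0.531, 0.2765) 0.095
(0.45, 0.18) 0.008
shift [45.79  8.62 -0.91] turn [0.05 0.03 2.7 ] dist 46.6
```

```bash
python3 -c "
from h import *
plan([.49,.17,.175],-3.8)"
```

```text
shift [44.59  5.7  -1.42] turn [0.04 0.04 0.  ] dist 45.0
```

Request:
step_arm:
  motion:
    - [2.5,0.3,-1.4,0,0,0,1]
    - [7,0.9,-1.4,0,0,0,1]
    - [12,1.5,-1.4,0,0,0,1]
    - [17,2.2,-1.4,0,0,0,1]
    - [22,2.8,-1.4,0,0,0,1]

```text
t: 16.6
eef_pos: [0.4449, -0.0508, 0.1733]
tcp_rot: [-2.294, -2.146, -0.0]
ft_force: [0.8, -1.1, -1.8]
grip_width: 0.0178
grip_force: 54.1
```

Request:
step_arm:
  motion:
    - [5,0.6,0,0,0,0,1]
    - [10,1.3,0,0,0,0,1]
    - [15,2,0,0,0,0,1]
    - [20,2.6,0,0,0,0,1]
    - [22.5,2.9,0,0,0,0,1]

```text
t: 17.23
eef_pos: [0.4885, 0.1726, 0.1731]
tcp_rot: [-2.29, -2.149, 0.0]
ft_force: [0.3, -0.3, -2.1]
grip_width: 0.0173
grip_force: 54.1
```

```bash
python3 -c "
from h import *
st();plan([.49,.17,.0515],-3.8)"
```

```text
{'t': 17.225, 'eef_pos': [0.4885, 0.1726, 0.1731], 'tcp_rot': [-2.2904, -2.1494, 0.0001], 'ft_force': [0.3493, -0.2571, -2.0972], 'grip_width': 0.0173, 'grip_force': 54.0571, 'joints': [0.1233, 0.4679, 1.7583, 0.0006, 0.9158, 0.1865]}
shift [-0.25  0.17 12.16] turn [-0.   -0.    0.03] dist 12.2
```

Request:
step_arm:
  motion:
    - [0,0,4,0,0,0,1]
    - [0,0,8,0,0,0,1]
    - [0,0,10.5,0,0,0,1]
    - [0,0,11.6,0,0,0,1]
    - [0,0,12.1,0,0,0,1]

```text
t: 17.85
eef_pos: [0.4889, 0.1701, 0.0523]
tcp_rot: [-2.293, -2.146, 0.0]
ft_force: [-0.8, 0.4, -1.3]
grip_width: 0.0175
grip_force: 54.0
```

Request:
step_arm:
  motion:
    - [0,0,0.1,0,0,0,1]
    - [0,0,0.2,0,0,0,1]
    - [0,0,0.2,0,0,0,1]

```text
t: 18.23
eef_pos: [0.4895, 0.1703, 0.0515]
tcp_rot: [2.293, 2.146, 0.002]
ft_force: [-0.1, 0.4, -1.8]
grip_width: 0.0173
grip_force: 54.0
```

Request:
step_arm:
  motion:
    - [0,0,0.05,0,0,0,1]
    - [0,0,0.1,0,0,0,1]
    - [0,0,0.15,0,0,0,1]
    - [0,0,0.15,0,0,0,1]

```text
t: 18.73
eef_pos: [0.4891, 0.1702, 0.0495]
tcp_rot: [2.293, 2.147, 0.001]
ft_force: [-1.1, 0.1, 1.3]
grip_width: 0.0173
grip_force: 54.6
```

Request:
step_arm:
  motion:
    - [0,0,0.05,0,0,0,1]
    - [0,0,0.05,0,0,0,1]

```text
t: 18.98
eef_pos: [0.4891, 0.1702, 0.0495]
tcp_rot: [2.293, 2.147, 0.001]
ft_force: [-1.9, -1.4, 5.1]
grip_width: 0.0173
grip_force: 55.3
```

Contact with the counter. I'll open gently and withdraw straight up.

Request:
step_arm:
  motion:
    - [0,0,-0.05,0,0,0,0.7]
    - [0,0,-0.05,0,0,0,0.5]
    - [0,0,-0.05,0,0,0,0.2]
    - [0,0,-0.05,0,0,0,0]
    - [0,0,-0.05,0,0,0,0]

```text
t: 19.6
eef_pos: [0.489, 0.1702, 0.0493]
tcp_rot: [2.294, 2.147, 0.001]
ft_force: [0.6, -0.1, -0.6]
grip_width: 0.0852
grip_force: 0.0
```

Request:
step_arm:
  motion:
    - [0,0,0,0,0,0,0]
    - [0,0,-3,0,0,0,0]
    - [0,0,-7,0,0,0,0]
    - [0,0,-12,0,0,0,0]
    - [-6,0,-14,0,0,0,0]

```text
t: 20.23
eef_pos: [0.4873, 0.113, 0.1921]
tcp_rot: [2.283, 2.151, 0.01]
ft_force: [0.4, -0.6, -0.2]
grip_width: 0.0852
grip_force: 0.0
```

Request:
step_arm:
  motion:
    - [-6,-1,0,0,0,0,0]
    - [-12,-2,0,0,0,0,0]
    - [-14,-2,0,0,0,0,0]
    - [-14,-2,0,0,0,0,0]

```text
t: 20.72
eef_pos: [0.4558, -0.0287, 0.1892]
tcp_rot: [2.297, 2.143, 0.001]
ft_force: [-0.1, 0.9, -0.3]
grip_width: 0.0854
grip_force: 0.0
```

Run:
```python
from h import *
st()
p,d,m=grab("top");P=cloud(d,m);cv2.imwrite("pics/top5.png",p)
p2,_,_=grab("side");cv2.imwrite("pics/fin.png",np.hstack([cv2.resize(p[90:390,70:620],(500,300)),p2[100:400,180:480]]))
k=(np.hypot(P[...,0]-.489,P[...,1]-.172)<.05)&(P[...,2]>.02);Q=P[k];print(len(Q),Q.mean(0),Q[:,2].max())
k=(abs(P[...,0]-.51)<.062)&(abs(P[...,1]+.275)<.062)&(P[...,2]>.012);Q=P[k];print(len(Q),Q.mean(0),Q.min(0),Q.max(0))
```

```text
{'t': 20.725, 'eef_pos': [0.4558, -0.0287, 0.1892], 'tcp_rot': [2.2972, 2.1425, 0.001], 'ft_force': [-0.0795, 0.8782, -0.305], 'grip_width': 0.0854, 'grip_force': 0.0, 'joints': [-0.3087, 0.3695, 1.8883, 0.0005, 0.8832, -0.2394]}
391 [0.47950014 0.16906605 0.05755543] 0.09393436676779676
190 [ 0.4811408  -0.26855205  0.02835991] [ 0.45497357 -0.29043573  0.01209376] [ 0.4976403  -0.2510477   0.04276881]
```

View pics/fin.png

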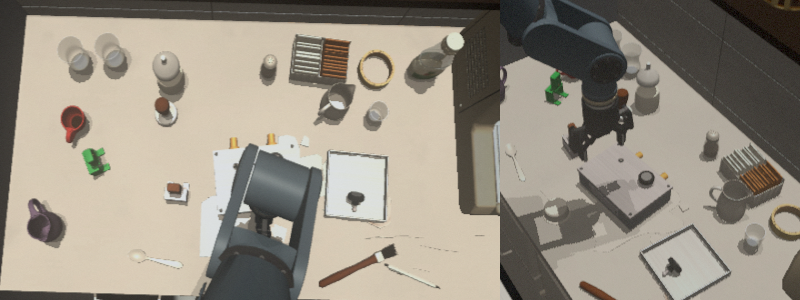

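The final view shows the cap lying in the tray at (355,197) and the puller upright on the counter at (177,190). The cup at (72,120) and the shot glass at (377,114) are where they were.

```bash
python3 -c "
from h import *
print(ticket.hand_in())"
```

```text
the job is handed in; nothing more can be done
None
```

Done and handed in: cap_a (the port at y = +47) popped off at about 8 N and lies in the tray, the puller stands upright on the counter, and cap_b, the cup and the shot glass were left alone.

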